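# Open the scissors safe by feeling for its snap key

### The job

Open the white scissors safe. One of its four identical black keys is the release and can be told only by feel: it pushes back firmly and then snaps through, whereas the three decoys stay soft. Press the firm key through its snap so that the lid springs fully open, but do not push a decoy home, since that throws up the red lockout tab, which must stay down; leave the two loose hair clips on either side of the safe where they are.

Things in the scene. Friction and masses are not known exactly. Their poses are not given: they have to be found in the camera images.
- safe: scissors safe: white case on a fixed dark plinth that holds its underside 2 to 28 mm above the worktop; 230 mm deep (its x, towards the hinge at its back) x 270 wide (its y, to its left) x 80 high, lid shut; origin: centre of its underside. From 115 to 27 mm in front of the origin it is a flat key deck 50 mm high with a grey panel; behind that is the tray under the lid. Place, yaw and height vary.
- key_place_1 (a point): top centre of the leftmost key when up (the point stays put as the cap sinks). Four alike keys: black round cap, 30 mm across, top 20 mm above the deck (70 above the safe's origin), in a steel collar 42 mm across, 6 high; 60 mm apart in a row 72.5 mm in front of the safe's origin. A cap travels 13 mm straight down and springs back when let go. Which key is the release varies.
- key_place_2 (a point): the same for the second key from the left. Release key, wherever it sits: about 1 N at first touch, 4 N at 2 mm down, 5.5 N at 3 mm, 7 to 8 N at 5 to 7 mm; then it breaks over and the force falls away to 1 or 2 N by 11 to 13 mm. The lid's latch lets go at about 9 mm, after the snap.
- key_place_3 (a point): the same for the third key from the left. Decoys, wherever they sit: under 2 N in the first 6 mm and never above 4 N before their stop at 13 mm; pushed down more than 8.5 mm, a decoy begins to raise the lockout tab by 2 mm for each further mm.
- key_place_4 (a point): the same for the rightmost key
- lid (a joint): clear, white-rimmed lid, 136 mm deep, 30 mm high, hinged along the back of the safe: 0 shut and latched, 1.35 rad fully open at its stop. Once the latch lets go a spring swings it up and back, away from the keys, in about a second, and holds it open. It cannot be lifted while latched.
- lid_front (a point): middle of the lid's front edge, 136 mm in front of the hinge; 65 mm above the safe's origin when shut
- lockout_tab (a joint): red lockout tab, 14 mm square, at the right-hand end of the key deck (50 mm in front of the origin, 112 mm to its right): 0 is down, its top 2 mm above the deck; up to 0.012 m when tripped, and it stays up.
- clip_lime: loose lime-green hair clip, 18 x 104 x 15 mm, lying on the worktop to the left of the safe, by the drawer chest; origin at the centre of its underside
- clip_pink: loose pink and white hair clip, 18 x 96 x 15 mm, lying on the worktop to the right of the safe; origin at the centre of its underside

How it is judged:
At the end, for the whole second after the job is handed in: The lid stands open at its stop (more than 1.2 of 1.35 rad) and the red lockout tab is still down (less than 3 mm up) (value of joint lid above 1.2 rad and value of joint lockout_tab below 0.003 m); the robot touches nothing.
It fails at once if the lockout tab has been tripped (3 mm up or more): a decoy was pushed home (value of joint lockout_tab above 0.003 m).
It fails at once if a hair clip has been moved by more than 25 mm (distance of any of clip_lime, clip_pink from where it was at the start of the episode above 0.025 m).
It also fails if it takes over 50 s, if anything falls off the work surface, if the arm or the gripper's body presses on something with over 40 N, if the wrist force passes 120 N, or if a joint passes its speed limit or range.

### The arm

A 6-joint arm with a two-finger parallel gripper is mounted at the origin on a cart in front of the work surface, level with it; the furniture and walls round the work are solid. World frame = base frame: x ahead of the robot, y to its left, z up, the work surface at z = 0. Lengths are in m, angles in rad, forces in N, time in s.
With the tool pointing down it reaches from about 0.35 to 0.975 m from the base axis. Payload 4.9 kg.
Tool frame: the origin (TCP) lies at the very end of the fingers, on their centre line; the grasp point (between the pads) lies 19 mm behind it; z points along the fingers, y is the line along which they close (so a half turn about z gives the same grasp; the last joint's range is limited). The gripper opens to 85 mm and grips with 20 to 120 N. Pads are 22 mm wide; open, the fingers measure 114 mm over their backs; the gripper's body (76 mm by 85 mm) begins 54 mm behind the grasp point. The pads swing forward as they close: fully open they stand 13 mm farther back than shut.
Start: joints at [1.133, 0.053, 1.613, -0, 1.476, -0.119], TCP at [0.196, 0.593, 0.231] pointing down, gripper open.
Joint ranges: [-3.01, 3.01], [-1.01, 2.22], [0.06, 2.58], [-1.02, 4.17], [0.09, 2.62], [-3.14, 3.14]. Speed limits (rad/s): [2.57, 2.57, 3.14, 3.14, 3.14, 3.14].

### API

Orientations are given as a unit quaternion [w, x, y, z].
In Python, from plant import * gives the robot as it stands.
- The arm moves only by the tool servo_tool, never from a script. Its argument "deltas" is one flat list of numbers, 7 for each row, row after row: the shift along the tool's x, y, z in mm, then the turn, a rotation vector about the tool's x, y, z in rad, then the opening in per cent of the stroke, from 0 (shut) to 100 (fully open). In form: [tx, ty, tz, wx, wy, wz, fingers, tx, ty, tz, wx, wy, wz, fingers, ...]. A call has 1 to 10 rows; each row is the pose to reach, as a shift and turn from the pose commanded when the call began, along the tool's axes at that moment; what a row does not reach only later rows make up. A row lasts 1/10 s, in which the tool goes at most 50 mm and 8.59 degrees, less where a joint would pass 70% of its speed; a pose out of reach is approached as far as the arm can. A call with a gripper value outside its range is refused whole. The fingers move at their own pace and stop on an object; "grip_force" is the grip in N (left out, the last holds). Time passes only in rows, so rows that repeat a pose let the fingers close. It gives the time, the measured TCP pose, the force, the opening and the grip force at its end, in the units of the state.
- state(): the state, without advancing time (a new reading comes with each control period).
- grab_frame(name): name is "side" or "top" or "wrist"; returns the picture (420x560x3 uint8, red, green, blue); there is no depth.
- camera_info(name): a dict with "fx", "fy", "cx", "cy" (pixels), "distortion" ([k1, k2, p1, p2, k3] as OpenCV has them; the pictures are not rectified), "view" (4x4, takes a point from world to camera coordinates). Camera axes: x right, y down, z forward; pixel columns grow to the right and rows downward; lengths in m; the calibration is good to about 2 mm. A picture is of the moment at which its call begins: read the wrist's pose just before it. camera_info takes no time and is no camera call; for the wrist camera it gives the pose at the moment of the call.
- job_done(): hands the job in; it is judged then, once.
The state is a dict: "clock": time; "q": joint angles; "qvel": joint speeds; "tau": joint torques, N m; "ee_pos": TCP position; "ee_rot": TCP orientation; "wrist_force": force on the tool from outside, world axes, zero at the start; "torque": the same for the moment, N m; "width": finger opening in m; "gripper_force": force on a finger pad.
Only numpy, scipy, OpenCV 4.12 (cv2) and the standard library are available. Lean on these libraries where they do the work, as an engineer would, in place of code of your own. Each camera call takes 0.05 s, during which the arm holds its last target. There are 200 camera calls.

## Working session

There is one attempt and no reset: what is moved stays moved. The work goes in short steps, Python scripts to look and compute and a tool call to move; the robot and the scene stay as the last step left them, time stands still between calls to the robot, and variables do not carry over. Pictures are saved under pics/ and viewed, at most 10 in all, crops included, and the job is handed in when it is done.

Besides the shell and the picture viewer there is one more tool, called after "Request:" in YAML: its name, and indented under it one key for each argument. servo_tool: Moves the arm, as the interface text tells. Its arguments: {"type":"object","properties":{"deltas":{"type":"array"},"grip_force":{"type":"number"}},"required":["deltas"]}

```bash
mkdir -p pics; python3 - <<'E'
from plant import *
import cv2,numpy as np
s=state();print(s)
for n in("top","side"):
    cv2.imwrite(f"pics/{n}0.png",grab_frame(n)[:,:,::-1]); c=camera_info(n); print(n,c)
E
```

```text
{'clock': 0.0, 'q': array([ 1.13298580e+00,  5.33537759e-02,  1.61427716e+00,  1.30587133e-05,
        1.47598062e+00, -1.19009221e-01]), 'qvel': array([-0.00041263,  0.00059707,  0.00148523, -0.00048282, -0.00112256,
       -0.00096853]), 'tau': array([-1.51413307e-03, -3.93692958e+01, -3.70175385e+01, -2.24643218e-04,
        7.30826476e-03,  3.88840746e-06]), 'ee_pos': array([0.19563397, 0.59295048, 0.23007498]), 'ee_rot': array([-2.83672808e-04,  1.58727022e-01,  9.87321991e-01, -9.68791672e-04]), 'wrist_force': array([-0.53534756, -0.27797542,  0.13876595]), 'torque': array([-0.01615425,  0.04430713,  0.0392047 ]), 'gripper_force': 0.0, 'width': 0.08514788063757645}
top {'fx': 429.7829273905184, 'fy': 429.7829273905184, 'cx': 285.625613463201, 'cy': 208.88313287328697, 'distortion': array([0.03098251, 0.        , 0.        , 0.        , 0.        ]), 'view': array([[-0.13875761, -0.99032284, -0.00264667, -0.20439682],
       [-0.96723829,  0.1360959 , -0.21430817,  0.64098088],
       [ 0.21259447, -0.02717692, -0.97676251,  0.83158577],
       [ 0.        ,  0.        ,  0.        ,  1.        ]])}
side {'fx': 539.3736050684167, 'fy': 539.3736050684167, 'cx': 281.28400615026425, 'cy': 210.46533797328559, 'distortion': array([0.05080966, 0.        , 0.        , 0.        , 0.        ]), 'view': array([[ 0.92933506, -0.36912131, -0.00926299, -0.63467896],
       [-0.13233202, -0.30954173, -0.94163271,  0.08015125],
       [ 0.34470942,  0.87631808, -0.33651456,  1.13431646],
       [ 0.        ,  0.        ,  0.        ,  1.        ]])}
```

View pics/top0.png

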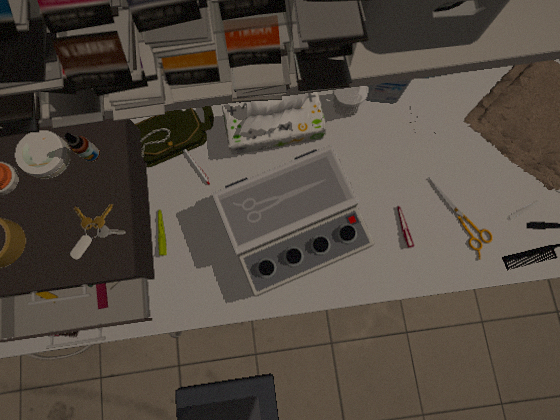

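View pics/side0.png

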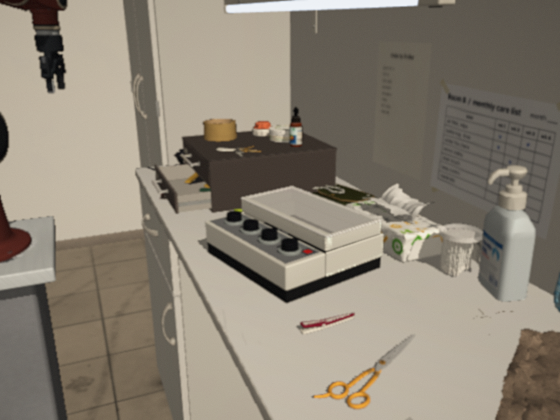

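The top view shows the four keys at about (266,268), (293,256), (320,245) and (347,233), with the red tab at (352,219). In the side view the keys are at about (235,216), (251,225), (270,234) and (290,245). I'll enlarge these areas and fit the safe's pose.

```bash
cat > fit.py <<'E'
import numpy as np,cv2
from scipy.optimize import least_squares
def proj(c,P):
    V=c["view"]; K=np.array([[c["fx"],0,c["cx"]],[0,c["fy"],c["cy"]],[0,0,1.]])
    return cv2.projectPoints(np.asarray(P,float),cv2.Rodrigues(V[:3,:3])[0],V[:3,3],K,c["distortion"])[0][:,0]
def world(p,L):
    x,y,yaw,h=p; c,s=np.cos(yaw),np.sin(yaw); L=np.asarray(L,float)
    return np.c_[x+c*L[:,0]-s*L[:,1],y+s*L[:,0]+c*L[:,1],h+L[:,2]]
KEYS=[[-.0725,.09-.06*i,.07] for i in range(4)]
TAB=[[-.05,-.112,.052]]
def fit(obs,p0): # obs: list of (cam, local pts, pixels)
    return least_squares(lambda p:np.concatenate([(proj(c,world(p,L))-px).ravel() for c,L,px in obs]),p0,loss="soft_l1")
E
python3 - <<'E'
from plant import *
from fit import *
top=np.array([[266,268],[293,256],[320,245],[347,233],[352,219]],float)
side=np.array([[235,216],[251,225],[270,234],[290,245],[308,252]],float)
L=KEYS+TAB
ct,cs=camera_info("top"),camera_info("side")
r=fit([(ct,L,top),(cs,L,side)],[.6,.1,0,.015]); print(r.x,r.cost)
print((proj(ct,world(r.x,L))-top).round(1).tolist(),(proj(cs,world(r.x,L))-side).round(1).tolist())
print(world(r.x,L).round(4))
a=cv2.imread("pics/top0.png")[140:300,200:380];b=cv2.imread("pics/side0.png")[180:300,195:390]
def mark(im,c,o,f):
    im=cv2.resize(im,None,fx=f,fy=f,interpolation=cv2.INTER_CUBIC)
    C=[[.115*i,.135*j,0.05] for i,j in((-1,1),(-1,-1))]+[[.115,.135,.08],[.115,-.135,.08]]
    for p in proj(c,world(r.x,L+C)): cv2.circle(im,tuple(int(v) for v in (p-o+.5)*f),2,(0,255,0),-1)
    return im
A=mark(a,ct,np.array([200,140]),4);B=mark(b,cs,np.array([195,180]),4)
cv2.imwrite("pics/top1.png",A*1);cv2.imwrite("pics/side1.png",B)
print(np.linalg.inv(ct["view"])[:3,3])
E
```

```text
[ 0.58347324 -0.3028066   0.26841396  0.01182546] 4.109627622473363
[[-0.1, -0.4], [0.3, -0.3], [0.4, -1.0], [0.3, -0.6], [-1.0, 0.9]] [[-0.9, 0.1], [0.1, -0.4], [-0.4, 0.0], [-0.1, -0.7], [-0.0, 2.6]]
[[ 0.4897 -0.2353  0.0818]
 [ 0.5056 -0.2931  0.0818]
 [ 0.5215 -0.351   0.0818]
 [ 0.5374 -0.4088  0.0818]
 [ 0.565  -0.4241  0.0638]]
[ 0.4148291  -0.26705377  0.94908827]
```

View pics/top1.png

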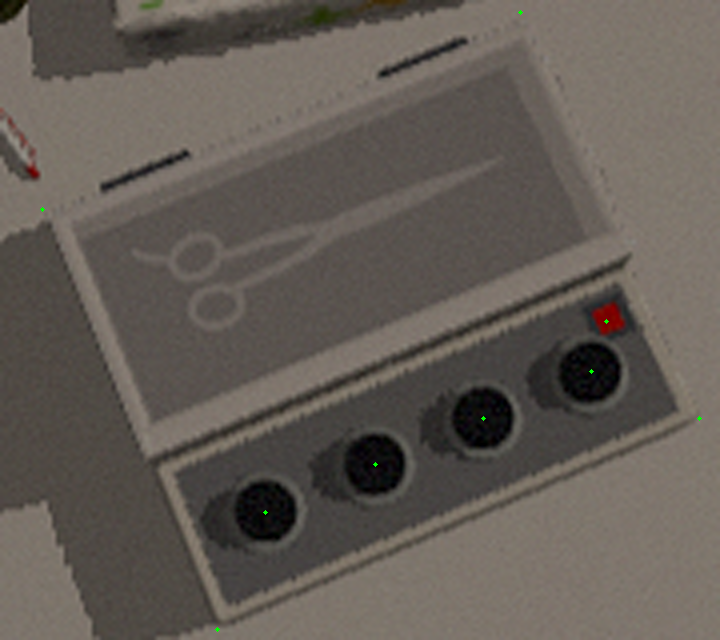

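View pics/side1.png

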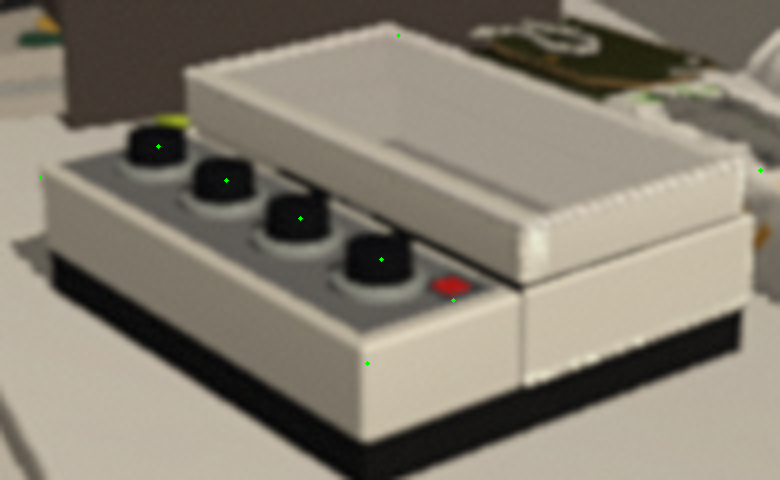

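The side marks sit too low, so the safe is higher than fitted: the cap tops are really at crop (158,133), (224,166), (297,202) and (379,243), with the tab at (453,285). I'll refit and also locate the chest so I can clear it.

```bash
python3 - <<'E'
from plant import *
from fit import *
ct,cs=camera_info("top"),camera_info("side")
T=np.array([[265,508],[377,462],[485,416],[592,370],[609,318],[225,612],[690,412]],float)/4+[199.5,139.5]
S=np.array([[158,133],[224,166],[297,202],[379,243],[453,285],[45,170],[362,345]],float)/4+[194.5,179.5]
L=KEYS+TAB+[[-.115,.135,.05],[-.115,-.135,.05]]
r=fit([(ct,L,T),(cs,L,S)],[.58,-.3,.27,.015]); print(r.x.round(4),r.cost)
print((proj(ct,world(r.x,L))-T).round(1).tolist(),(proj(cs,world(r.x,L))-S).round(1).tolist())
W=world(r.x,KEYS);print(W.round(4))
def tri(a,b):
    return least_squares(lambda X:np.r_[proj(ct,[X])[0]-a,proj(cs,[X])[0]-b],[.6,0,.2])
for n,a,b in(("chest fr",(153,277),(193,153)),("bottle",(70,138),(296,110)),("chest br",(137,122),(333,148))):
    q=tri(a,b);print(n,q.x.round(3),q.cost)
from scipy.spatial.transform import Rotation as R
s=state();M=R.from_quat(s["ee_rot"],scalar_first=True).as_matrix()
print(M.round(3)); tgt=W[0]+[0,0,.06]
print("shift mm",(M.T@(tgt-s["ee_pos"])*1000).round(1)); print("key pitch in tool",W[1]-W[0])
x=[-np.cos(r.x[2]),-np.sin(r.x[2]),0];y=[-np.sin(r.x[2]),np.cos(r.x[2]),0]
print("rotvec",R.from_matrix(M.T@np.array([x,y,[0,0,-1]]).T).as_rotvec().round(3))
E
```

```text
[ 0.584  -0.3031  0.2608  0.0191] 10.487170509846754
[[-0.3, 0.3], [-0.6, 0.1], [-0.1, -0.1], [0.3, -0.0], [-0.1, 0.4], [-2.5, 3.6], [3.0, 1.4]] [[0.4, -0.3], [0.7, -0.0], [0.9, 0.2], [0.5, 0.2], [0.1, 0.1], [-0.9, -1.7], [0.9, 0.7]]
[[ 0.4908 -0.2349  0.0891]
 [ 0.5062 -0.2929  0.0891]
 [ 0.5217 -0.3508  0.0891]
 [ 0.5372 -0.4088  0.0891]]
chest fr [ 0.481 -0.034  0.168] 75.37237466314784
bottle [0.753 0.073 0.228] 0.2715724460228063
chest br [ 0.811 -0.02   0.142] 2.2234482980817187
[[-0.95   0.313 -0.001]
 [ 0.313  0.95  -0.002]
 [ 0.    -0.002 -1.   ]]
shift mm [-539.7 -693.5   82.3]
key pitch in tool [ 0.01547376 -0.05797036  0.        ]
rotvec [-0.002 -0.001 -0.58 ]
```

Request:
servo_tool:
  deltas: [0, 0, -45, 0, 0, 0, 0, 0, 0, -90, 0, 0, 0, 0, -30, -38, -90, 0, 0, -0.1, 0, -60, -77, -90, 0, 0, -0.2, 0, -90, -116, -90, 0, 0, -0.3, 0, -120, -154, -90, 0, 0, -0.4, 0, -150, -193, -90, 0, 0, -0.5, 0, -180, -231, -90, 0, 0, -0.58, 0, -210, -270, -90, 0, 0, -0.58, 0, -240, -308, -90, 0, 0, -0.58, 0]

```text
clock: 1.1
ee_pos: [0.3272, 0.224, 0.3209]
ee_rot: [0.0, -0.131, 0.991, -0.0]
wrist_force: [0.9, -0.3, 0.0]
width: -0.0001
gripper_force: 0.0
```

```bash
cat > go.py <<'E'
from plant import *
import numpy as np,sys
from fit import world,KEYS
from scipy.spatial.transform import Rotation as R
P=[0.584,-0.3031,0.2608,0.0191]
W=world(P,KEYS)
s=state();M=R.from_quat(s["ee_rot"],scalar_first=True).as_matrix()
yw=P[2];G=np.array([[-np.cos(yw),-np.sin(yw),0],[-np.sin(yw),np.cos(yw),0],[0,0,-1]]).T
print(s["clock"],s["ee_pos"].round(4),s["q"].round(2),s["wrist_force"].round(2),s["width"])
for i in range(4): print(i+1,(M.T@(W[i]-s["ee_pos"])*1000).round(1))
print("rot",R.from_matrix(M.T@G).as_rotvec().round(3))
E
python3 go.py
```

```text
1.1 [0.3272 0.224  0.3209] [ 0.41 -0.56  1.98 -0.    1.73 -1.42] [ 0.87 -0.26  0.03] -5.7292298548184126e-05
1 [ -39.2 -485.5  231.8]
2 [ -39.1 -545.5  231.9]
3 [ -39.  -605.5  231.9]
4 [ -38.9 -665.5  231.9]
rot [-0.     0.     0.001]
```

Request:
servo_tool:
  deltas: [-4, -48, 0, 0, 0, 0, 0, -8, -96, 0, 0, 0, 0, 0, -12, -144, 0, 0, 0, 0, 0, -16, -192, 0, 0, 0, 0, 0, -20, -240, 0, 0, 0, 0, 0, -24, -288, 0, 0, 0, 0, 0, -28, -336, 20, 0, 0, 0, 0, -32, -384, 50, 0, 0, 0, 0, -36, -432, 90, 0, 0, 0, 0, -39, -475, 130, 0, 0, 0, 0]

```text
clock: 2.1
ee_pos: [0.4805, -0.2038, 0.2104]
ee_rot: [0.0, -0.13, 0.992, -0.0]
wrist_force: [-0.0, 0.2, 0.2]
width: 0.0001
gripper_force: 0.0
```

Request:
servo_tool:
  deltas: [0, -10, 40, 0, 0, 0, 0, 0, -10, 60, 0, 0, 0, 0, 0, -10, 60, 0, 0, 0, 0, 0, -10, 60, 0, 0, 0, 0]

```text
clock: 2.5
ee_pos: [0.4827, -0.2113, 0.1515]
ee_rot: [-0.0, -0.13, 0.991, 0.0]
wrist_force: [-0.0, 0.2, 0.2]
width: 0.0002
gripper_force: 0.0
```

```bash
python3 go.py; python3 -c "
from plant import *
import cv2
cv2.imwrite('pics/side2.png',cv2.resize(grab_frame('side')[100:300,150:400,::-1],None,fx=3,fy=3))"
```

```text
2.5 [ 0.4827 -0.2113  0.1515] [-0.55 -0.12  1.92  0.    1.34 -2.39] [-0.    0.16  0.15] 0.00018229346571641247
1 [ -1.7 -24.9  62.4]
2 [ -1.7 -84.9  62.3]
3 [  -1.7 -144.9   62.3]
4 [  -1.6 -204.9   62.3]
rot [ 0. -0.  0.]
```

View pics/side2.png

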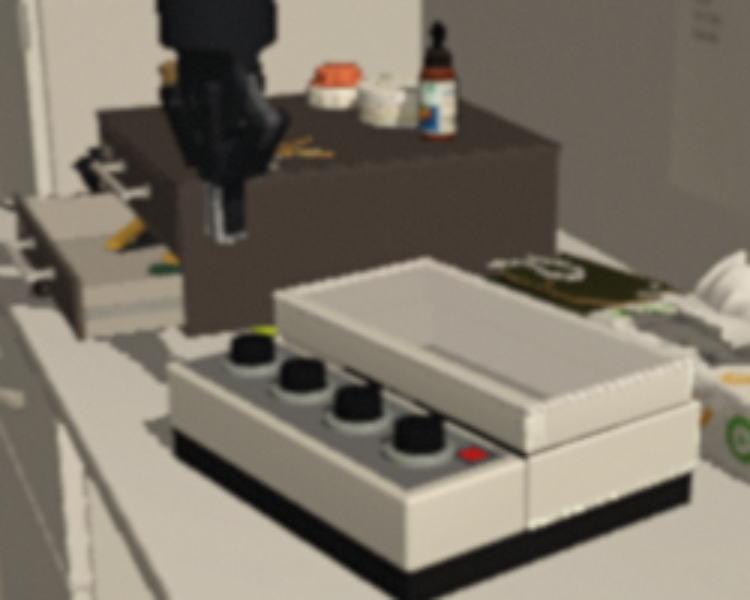

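The closed gripper hangs above and about 25 mm left of key 1, clear of everything. I'll move over the key to about 7 mm above it.

Request:
servo_tool:
  deltas: [-2, -25, 30, 0, 0, 0, 0, -2, -25, 55, 0, 0, 0, 0, -2, -25, 55, 0, 0, 0, 0, -2, -25, 55, 0, 0, 0, 0]

```text
clock: 2.95
ee_pos: [0.4919, -0.2351, 0.0981]
ee_rot: [0.001, -0.131, 0.991, -0.001]
wrist_force: [0.3, -0.0, -0.1]
width: 0.0004
gripper_force: 0.0
```

Request:
servo_tool:
  deltas: [0, 0, 2, 0, 0, 0, 0, 0, 0, 4, 0, 0, 0, 0, 0, 0, 4, 0, 0, 0, 0]

```text
clock: 3.25
ee_pos: [0.4916, -0.2351, 0.0934]
ee_rot: [0.001, -0.13, 0.991, -0.001]
wrist_force: [-0.5, -0.8, 0.3]
width: 0.0001
gripper_force: 0.0
```

Request:
servo_tool:
  deltas: [0, 0, 2, 0, 0, 0, 0, 0, 0, 2, 0, 0, 0, 0]

```text
clock: 3.45
ee_pos: [0.4911, -0.235, 0.0904]
ee_rot: [-0.0, -0.13, 0.991, 0.0]
wrist_force: [-0.1, -0.7, 1.3]
width: -0.0001
gripper_force: 0.0
```

Request:
servo_tool:
  deltas: [0, 0, 2, 0, 0, 0, 0, 0, 0, 2, 0, 0, 0, 0]

```text
clock: 3.65
ee_pos: [0.4912, -0.2351, 0.0882]
ee_rot: [-0.0, -0.13, 0.991, 0.0]
wrist_force: [-0.4, 0.2, 0.2]
width: -0.0
gripper_force: 0.3
```

Request:
servo_tool:
  deltas: [0, 0, 2, 0, 0, 0, 0, 0, 0, 2, 0, 0, 0, 0, 0, 0, 2, 0, 0, 0, 0]

```text
clock: 3.95
ee_pos: [0.4912, -0.2351, 0.0864]
ee_rot: [-0.0, -0.13, 0.991, 0.0]
wrist_force: [-0.1, -0.3, 0.2]
width: -0.0004
gripper_force: 0.4
```

```bash
python3 -c "
from plant import *
import cv2,numpy as np
cv2.imwrite('pics/side3.png',cv2.resize(grab_frame('side')[150:300,190:390,::-1],None,fx=4,fy=4,interpolation=cv2.INTER_CUBIC))
print(state()['wrist_force'],state()['ee_pos'])"
```

```text
[ 0.14158303 -0.14938827  0.1292484 ] [ 0.49117186 -0.23507371  0.08641362]
```

View pics/side3.png

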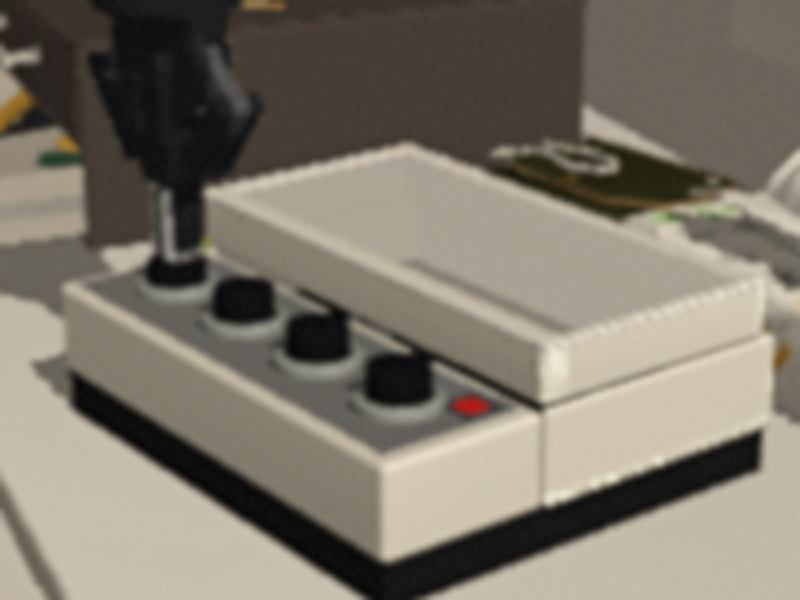

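The fingertips are at or just on key 1's cap, at crop (178,260), and the red tab is down. I'll go on in 1 mm steps.

Request:
servo_tool:
  deltas: [0, 0, 1, 0, 0, 0, 0, 0, 0, 1, 0, 0, 0, 0, 0, 0, 1, 0, 0, 0, 0]

```text
clock: 4.3
ee_pos: [0.4912, -0.2351, 0.0854]
ee_rot: [0.0, -0.13, 0.991, -0.0]
wrist_force: [-0.5, -0.3, 1.1]
width: -0.0001
gripper_force: 0.4
```

Request:
servo_tool:
  deltas: [0, 0, 1, 0, 0, 0, 0, 0, 0, 1, 0, 0, 0, 0, 0, 0, 1, 0, 0, 0, 0]

```text
clock: 4.6
ee_pos: [0.4912, -0.2351, 0.0844]
ee_rot: [0.0, -0.13, 0.991, -0.0]
wrist_force: [-0.2, -0.4, 1.4]
width: 0.0001
gripper_force: 0.4
```

Request:
servo_tool:
  deltas: [0, 0, 1, 0, 0, 0, 0, 0, 0, 1, 0, 0, 0, 0, 0, 0, 1, 0, 0, 0, 0]

```text
clock: 4.9
ee_pos: [0.4912, -0.2351, 0.0834]
ee_rot: [0.0, -0.13, 0.991, -0.0]
wrist_force: [0.2, -0.1, 1.4]
width: -0.0003
gripper_force: 0.5
```

```bash
python3 -c "
from plant import *
import numpy as np
f=[]
for i in range(6):
    grab_frame('top'); f.append(state()['wrist_force'][2])
print(np.round(f,2),state()['ee_pos'])"
```

```text
[1.1  0.89 1.51 1.06 1.97 0.56] [ 0.49118119 -0.2350755   0.08340492]
```

Key 1 stays soft at about 1.2 N over more than 2 mm, so it is a decoy. On to key 2.

Request:
servo_tool:
  deltas: [0, 0, -15, 0, 0, 0, 0, 0, -30, -15, 0, 0, 0, 0, 0, -60, -15, 0, 0, 0, 0, 0, -60, -5, 0, 0, 0, 0, 0, -60, -3, 0, 0, 0, 0, 0, -60, -1, 0, 0, 0, 0, 0, -60, -1, 0, 0, 0, 0]

```text
clock: 5.9
ee_pos: [0.5063, -0.2922, 0.0842]
ee_rot: [-0.0, -0.131, 0.991, 0.0]
wrist_force: [-0.5, -0.4, 1.2]
width: -0.0001
gripper_force: 0.6
```

Request:
servo_tool:
  deltas: [0, 0, 1, 0, 0, 0, 0, 0, 0, 1, 0, 0, 0, 0, 0, 0, 1, 0, 0, 0, 0]

```text
clock: 6.2
ee_pos: [0.5066, -0.2925, 0.0834]
ee_rot: [-0.0, -0.13, 0.991, 0.0]
wrist_force: [-0.3, 1.2, 1.3]
width: -0.0002
gripper_force: 0.6
```

```bash
cat > f.py <<'E'
from plant import *
import numpy as np
f=[]
for i in range(6):
    grab_frame('top'); f.append(state()['wrist_force'][2])
print(np.round(f,2),np.mean(f),state()['ee_pos'])
E
python3 f.py
```

```text
[1.06 2.04 1.38 1.36 2.16 1.25] 1.5419331596373222 [ 0.50678913 -0.29300784  0.08348294]
```

Key 2 is soft as well. On to key 3.

Request:
servo_tool:
  deltas: [0, 0, -15, 0, 0, 0, 0, 0, -30, -15, 0, 0, 0, 0, 0, -60, -15, 0, 0, 0, 0, 0, -60, -5, 0, 0, 0, 0, 0, -60, -3, 0, 0, 0, 0, 0, -60, -1, 0, 0, 0, 0, 0, -60, -1, 0, 0, 0, 0]

```text
clock: 7.2
ee_pos: [0.5218, -0.3502, 0.0842]
ee_rot: [-0.0, -0.131, 0.991, 0.0]
wrist_force: [-0.8, -0.1, 1.2]
width: 0.0001
gripper_force: 0.5
```

Request:
servo_tool:
  deltas: [0, 0, 1, 0, 0, 0, 0, 0, 0, 1, 0, 0, 0, 0, 0, 0, 1, 0, 0, 0, 0]

```text
clock: 7.5
ee_pos: [0.5222, -0.3505, 0.0835]
ee_rot: [0.0, -0.13, 0.991, 0.0]
wrist_force: [-0.6, 0.3, 1.1]
width: 0.0003
gripper_force: 0.6
```

```bash
python3 f.py
```

```text
[-0.38  1.64  1.5   0.33  0.14  1.14] 0.7285844756656661 [ 0.52228078 -0.35095495  0.08347711]
```

Request:
servo_tool:
  deltas: [0, 0, -15, 0, 0, 0, 0, 0, -30, -15, 0, 0, 0, 0, 0, -60, -15, 0, 0, 0, 0, 0, -60, -5, 0, 0, 0, 0, 0, -60, -3, 0, 0, 0, 0, 0, -60, -1, 0, 0, 0, 0, 0, -60, -1, 0, 0, 0, 0]

```text
clock: 8.5
ee_pos: [0.5379, -0.4098, 0.0862]
ee_rot: [0.0, -0.13, 0.991, -0.002]
wrist_force: [-0.7, -2.9, 4.1]
width: -0.0003
gripper_force: 2.2
```

Request:
servo_tool:
  deltas: [0, 0, 1, 0, 0, 0, 0, 0, 0, 1, 0, 0, 0, 0, 0, 0, 1, 0, 0, 0, 0]

```text
clock: 8.8
ee_pos: [0.5379, -0.4098, 0.0856]
ee_rot: [0.0, -0.131, 0.991, -0.002]
wrist_force: [-1.9, -3.1, 5.9]
width: -0.0003
gripper_force: 3.0
```

```bash
python3 f.py
```

```text
[5.51 6.34 5.78 6.21 6.36 5.02] 5.869764648784387 [ 0.53793558 -0.409758    0.08562035]
```

Key 4 is firm at 5.9 N, so it is the release. I'll press it through.

Request:
servo_tool:
  deltas: [0, 0, 2, 0, 0, 0, 0, 0, 0, 4, 0, 0, 0, 0, 0, 0, 6, 0, 0, 0, 0, 0, 0, 8, 0, 0, 0, 0, 0, 0, 8, 0, 0, 0, 0, 0, 0, 8, 0, 0, 0, 0]

```text
clock: 9.7
ee_pos: [0.5378, -0.4087, 0.0762]
ee_rot: [0.0, -0.13, 0.991, -0.0]
wrist_force: [-2.1, -1.4, 6.5]
width: 0.0002
gripper_force: 2.8
```

```bash
python3 f.py; python3 -c "
from plant import *
import cv2
cv2.imwrite('pics/side4.png',cv2.resize(grab_frame('side')[100:300,150:400,::-1],None,fx=3,fy=3))"
```

```text
[4.7  5.29 5.73 6.12 6.1  5.99] 5.655355125701063 [ 0.53784916 -0.40868192  0.0762112 ]
```

View pics/side4.png

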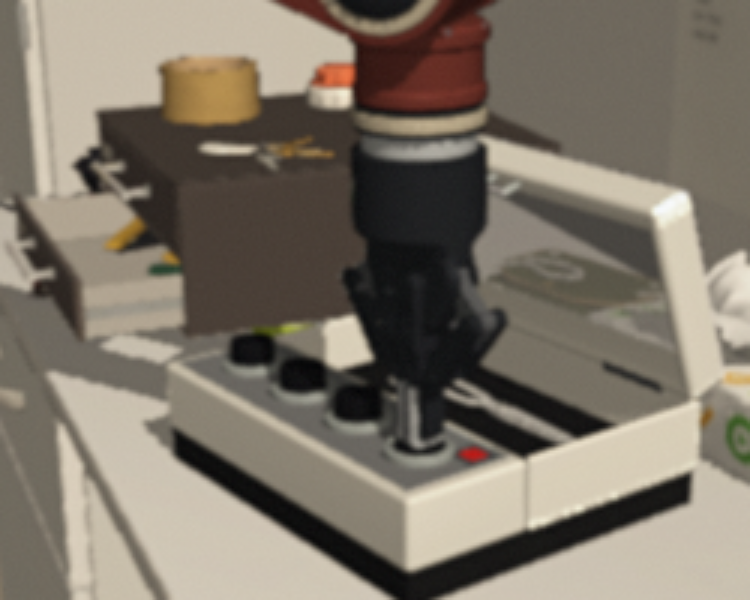

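The lid stands open and the red tab at (473,454) is still flat. Now I'll retract upwards.

Request:
servo_tool:
  deltas: [0, 0, -20, 0, 0, 0, 0, 0, 0, -50, 0, 0, 0, 0, 0, 0, -80, 0, 0, 0, 0, 20, 0, -110, 0, 0, 0, 0, 40, 0, -110, 0, 0, 0, 0, 60, 0, -110, 0, 0, 0, 0, 60, 0, -110, 0, 0, 0, 0, 60, 0, -110, 0, 0, 0, 0]

```text
clock: 10.85
ee_pos: [0.4784, -0.4235, 0.1829]
ee_rot: [-0.001, -0.13, 0.992, 0.002]
wrist_force: [-0.1, 0.5, 0.3]
width: -0.0002
gripper_force: 0.0
```

```bash
python3 -c "
from plant import *
import cv2
cv2.imwrite('pics/side5.png',cv2.resize(grab_frame('side')[100:300,150:400,::-1],None,fx=3,fy=3))
print(state()['wrist_force'],state()['ee_pos'])"
```

```text
[-0.47888197  0.93515912 -0.6006469 ] [ 0.47893803 -0.423601    0.18323039]
```

View pics/side5.png

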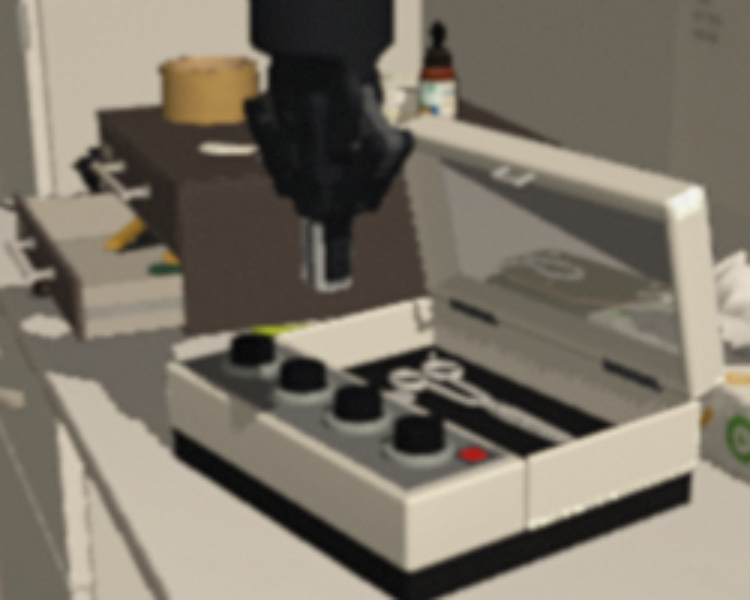

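The lid is open at its stop, the tab is down and the gripper is clear of everything.

```bash
python3 -c "
from plant import *
print(job_done())"
```

```text
the job is handed in; nothing more can be done
None
```

The safe is open and the job is handed in: key 4 (rightmost) was the firm release and snapped through, the lid stands open, the red tab is still down, the hair clips were not touched, and it took about 11 s; no verdict came back.

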